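Throw the sorting gate and feed a grinding ball down the other chute

TASK

The little sorting gate on the desk is tipped to feed its left-hand chute: press down the raised tab of the seesaw trough with the fingertips so that it rocks over its pivot and rests tipped to the right-hand chute. Then push the larger of the two dark grinding balls out of its seat from behind, so that it rolls by itself down the lane, over the trough and to the bottom of the right-hand chute. Pick nothing up, do not touch the ball once it is rolling, and leave the smaller ball in its seat and the other loose things (vial, brown rock, dish lid) as they stand.

Things in the scene. Friction and masses are not known exactly. Their poses are not given: they have to be found in the camera images.
- sorter: Fixed bench sorter, bare metal, grey and white plastic, 225 deep (x) x 345 wide (y) x 90 mm high. Origin on the desk, below the trough's middle. -x side faces the robot (within 20 degrees), +y is its left, z up. At the far side a level feed deck at z = 90 mm (x 92 to 158, y +-58 mm), no walls behind or beside the ball seats. Only the balls (and the brass weight, see gate) stand higher than 100 mm.
- seat_left (a point): Centre of the left ball seat, a square 14 mm hole in the deck at sorter x = 102, y = 34 mm; the right seat is at y = -34 mm. At x = 92 mm, just robot-side of each seat, a lane begins, 32 mm wide between low walls (10 mm above it); it slopes down towards -x and ends at x = 22 mm above the trough.
- gate (a joint): Tilt of the seesaw trough, rad; hinge along sorter x, 55 mm up, at y = 0. Starts at +0.15 to +0.25, tipped down to the left chute (+0.25 is the stop); -0.25 (stop): tipped right. Trough 160 x 40 mm, front wall 24 mm, 0.28 kg, top-heavy (brass weight on a mast at its front middle, up to 68 mm above the hinge): past level it falls to the other stop and stays. 0.5 N on a tab moves it.
- tab_right (a point): Centre of the upper face of the right (-y) finger tab, a flat ridged plate 42 (x) x 34 (y) x 4 mm standing out of the trough's front, at sorter x = -46, y = -62 mm; raised at the start, about 75 mm above the desk, about 45 mm when the gate is over. The trough's front wall is 22 mm behind (+x of) this point, the mast 62 mm to its left.
- tab_left (a point): Centre of the upper face of the like left (+y) tab, low at the start.
- big_ball_center (a point): Centre of the larger dark grey ceramic grinding ball, 28 mm in diameter, 30 g, loose, sitting 2 mm deep in one of the two seats (left or right, it varies). A sideways push of about 0.2 N rolls it out; once over the seat's near edge it runs down the lane by itself. Its centre is about 102 mm above the desk in the seat.
- small_ball_center (a point): Centre of the smaller dark grey ceramic grinding ball, 18 mm in diameter, 12 g, loose, in the other seat; it stays there.
- chute_right (a point): Near the floor at the bottom of the right (-y) chute, at sorter x = 0, y = -150 mm, where the ball comes to rest. The chutes, 44 mm wide, walls at most 65 mm above the desk, run outward from the trough's ends (y = +-81 mm), sloping down to end stops at y = +-167 mm.
- vial: Loose glass vial with screw cap, diameter 24, height 56 mm, standing beside the feed deck. Origin at the underside. Bystander.
- tuff: Loose brown rock sample, 22 x 30 x 16 mm, lying beside the feed deck. Origin at the underside. Bystander.
- cover: Loose flat clear dish lid, diameter 88, height 9 mm, on the desk to the right of the sorter. Origin at the underside. Bystander.
Not all that is in view belongs to the job. Leave any green or red look-alike of the part that bears big_ball_center alone.

How it is judged:
By the outcome, as a careful person would: the job done as asked, in the order asked, and still so for the second after the job is handed in, with the robot touching nothing.
It also fails if it takes over 48 s, if anything falls off the work surface, if the arm or the gripper's body presses on something with over 40 N, if the wrist force passes 120 N, or if a joint passes its speed limit or range.

ROBOT

A 6-joint arm with a two-finger parallel gripper is mounted at the origin on a cart in front of the work surface, level with it; the furniture and walls round the work are solid. World frame = base frame: x ahead of the robot, y to its left, z up, the work surface at z = 0. Lengths are in m, angles in rad, forces in N, time in s.
With the tool pointing down it reaches from about 0.375 to 0.975 m from the base axis. Payload 3.8 kg.
Tool frame: the origin (TCP) lies midway between the tips of the shut fingers; the grasp point (between the pads) lies 19 mm behind it; z points along the fingers, y is the line along which they close (so a half turn about z gives the same grasp; the last joint's range is limited). The gripper opens to 85 mm and grips with 20 to 120 N. Pads are 22 mm wide; open, the fingers measure 114 mm over their backs; the gripper's body (76 mm by 85 mm) begins 54 mm behind the grasp point. The pads swing forward as they close: fully open they stand 13 mm farther back than shut.
Start: joints at [1.14, 0.264, 1.604, -0, 1.274, -0.037], TCP at [0.259, 0.623, 0.231] pointing down, gripper open.
Joint ranges: [-2.63, 2.63], [-0.94, 2.18], [0.31, 2.57], [-1.31, 4.45], [0, 2.66], [-2.55, 2.55]. Speed limits (rad/s): [2.57, 2.57, 3.14, 3.14, 3.14, 3.14].

INTERFACE

Orientations are given as a rotation vector (axis times angle).
In Python, from workcell import sensors, viewer, job gives the robot as it stands.
- The arm moves only by the shell command python3 -m inch 'ROWS' [FORCE]. ROWS is JSON, one flat list of numbers, 7 for each row, row after row: the shift along the tool's x, y, z in mm, then the turn, a rotation vector about the tool's x, y, z in degrees, then the finger opening in mm, from 0 to 85.4. A call has exactly 8 rows; each row shifts and turns the commanded pose from where the row before left it, along the tool's axes as they then stand; what a row does not reach is not made up. A row lasts 1/10 s, in which the tool goes at most 50 mm and 8.59 degrees, less where a joint would pass 70% of its speed; a pose out of reach is approached as far as the arm can. A call is refused whole if a number of a shift passes 50 or a number of a turn 8.59, either way. A call with a gripper value outside its range is refused whole. The fingers move at their own pace and stop on an object; FORCE is the grip in N (left out, the last holds). Time passes only in rows, so rows that do not move let the fingers close, or fill a call up. It gives the time, the measured TCP pose, the force, the opening and the grip force at its end, in the units of the state.
- sensors.read_state(): the state, without advancing time (a new reading comes with each control period).
- viewer.read_camera(name): name is "scene" or "top"; returns the picture (384x512x3 uint8, red, green, blue); there is no depth.
- viewer.camera_params(name): a dict with "K" (3x3 intrinsics, pixels), "world_to_cam" (4x4, takes a point from world to camera coordinates). Camera axes: x right, y down, z forward; pixel columns grow to the right and rows downward; lengths in m; the calibration is good to about 2 mm. A picture is of the moment at which its call begins. camera_params takes no time and is no camera call.
- job.finish_job(): hands the job in; it is judged then, once.
The state is a dict: "time": time; "q": joint angles; "joint_vel": joint speeds; "joint_torque": joint torques, N m; "tool_pos": TCP position; "tcp_rot": TCP orientation; "wrist_force": force on the tool from outside, world axes, zero at the start; "torque": the same for the moment, N m; "width": opening from 0.0 (shut) to 1.0 (fully open); "grip_force": force on a finger pad.
Only numpy, scipy, OpenCV 4.12 (cv2) and the standard library are available. Lean on these libraries where they do the work, as an engineer would, in place of code of your own. Each camera call takes 0.05 s, during which the arm holds its last target. There are 200 camera calls.

## Working session

There is one attempt and no reset: what is moved stays moved. The work goes in short steps, Python scripts to look and compute and a shell command to move; the robot and the scene stay as the last step left them, time stands still between calls to the robot, and variables do not carry over. Pictures are saved under pics/ and viewed, at most 10 in all, crops included, and the job is handed in when it is done.

```bash
mkdir -p pics; cat > h.py <<'E'
import numpy as np, cv2
from workcell import sensors, viewer, job
def snap(n,f):
    im=viewer.read_camera(n); cv2.imwrite(f'pics/{f}.png',cv2.cvtColor(im,cv2.COLOR_RGB2BGR)); return im
def ray(n,u,v):
    p=viewer.camera_params(n);K=np.array(p['K']);T=np.array(p['world_to_cam']);R=T[:3,:3]
    return -R.T@T[:3,3], R.T@np.linalg.inv(K)@[u,v,1]
def onz(n,u,v,z):
    c,d=ray(n,u,v); return c+d*(z-c[2])/d[2]
def proj(n,P):
    p=viewer.camera_params(n);K=np.array(p['K']);T=np.array(p['world_to_cam'])
    q=K@(T[:3,:3]@np.array(P)+T[:3,3]); return q[:2]/q[2]
E
python3 - <<'E'
from h import *
snap('scene','s0');snap('top','t0')
print({k:np.round(v,3) for k,v in sensors.read_state().items()})
for n in('scene','top'):print(n,ray(n,256,192))
E
```

```text
{'time': np.float64(0.1), 'q': array([ 1.14 ,  0.265,  1.605,  0.   ,  1.274, -0.037]), 'joint_vel': array([ 0.   , -0.002, -0.002,  0.001,  0.001,  0.001]), 'joint_torque': array([ 1.0000e-03, -5.1671e+01, -3.6859e+01, -0.0000e+00,  6.0000e-03,
        0.0000e+00]), 'tool_pos': array([0.259, 0.623, 0.23 ]), 'tcp_rot': array([-6.15e-01, -3.08e+00,  3.00e-03]), 'wrist_force': array([ 0.667, -0.183,  0.455]), 'torque': array([ 0.02 ,  0.015, -0.028]), 'grip_force': np.float64(0.0), 'width': np.float64(0.998)}
scene (array([ 0.07390188, -0.73933028,  0.45281857]), array([ 0.53977539,  0.73026189, -0.41880257]))
top (array([ 0.41473276, -0.0671144 ,  1.37597886]), array([ 0.13609833, -0.03265859, -0.99052643]))
```

View pics/s0.png

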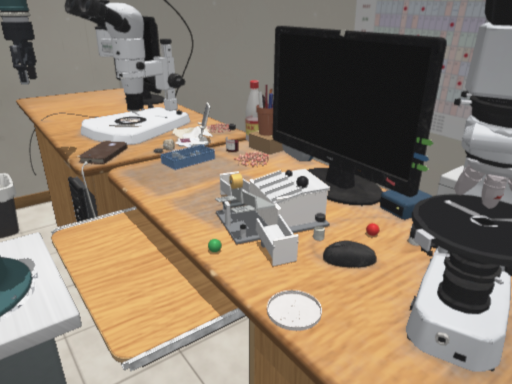

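View pics/t0.png

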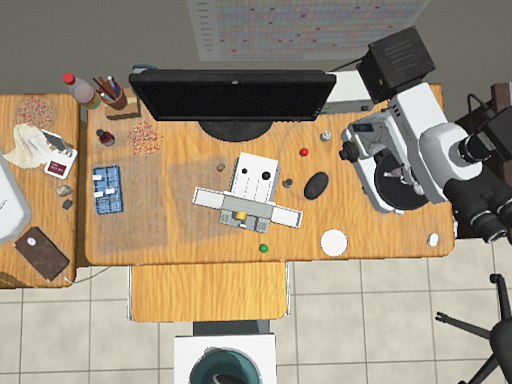

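The dark balls are at top pixels (244,170) and (265,176). The green ball at (264,248) and the red one at (304,152) are look-alikes. I'll enlarge a crop of each view and measure.

```bash
python3 - <<'E'
from h import *
t=cv2.imread('pics/t0.png');s=cv2.imread('pics/s0.png')
a=cv2.resize(t[145:240,185:310],None,fx=5,fy=5,interpolation=cv2.INTER_CUBIC)
b=cv2.resize(s[160:270,210:340],None,fx=5,fy=5,interpolation=cv2.INTER_CUBIC)
cv2.imwrite('pics/tc.png',a);cv2.imwrite('pics/sc.png',b)
for n,im,(x0,y0,x1,y1) in(('top',t,(235,160,275,190)),('scene',s,(280,165,315,195))):
    m=(im.max(2)<85).astype(np.uint8)[y0:y1,x0:x1]
    k,l,st,c=cv2.connectedComponentsWithStats(m)
    for i in range(1,k):
        if st[i,4]>8:
            u,v=c[i]+[x0,y0]; print(n,u,v,st[i],onz(n,u,v,.102))
E
```

```text
top 244.0 170.78947368421052 [ 7  9  5  5 19] [ 0.65605258 -0.07450912  0.102     ]
top 265.6111111111111 175.38888888888889 [27 12  8  8 54] [ 0.64006903 -0.13996486  0.102     ]
scene 312.22727272727275 170.72727272727272 [29  4  6  6 22] [ 0.70296655 -0.10790761  0.102     ]
scene 288.4583333333333 172.95833333333334 [ 6  6  6  5 24] [ 0.64860666 -0.08652361  0.102     ]
scene 301.98924731182797 181.5483870967742 [17 12 11 11 93] [ 0.64038209 -0.14172658  0.102     ]
```

View pics/tc.png

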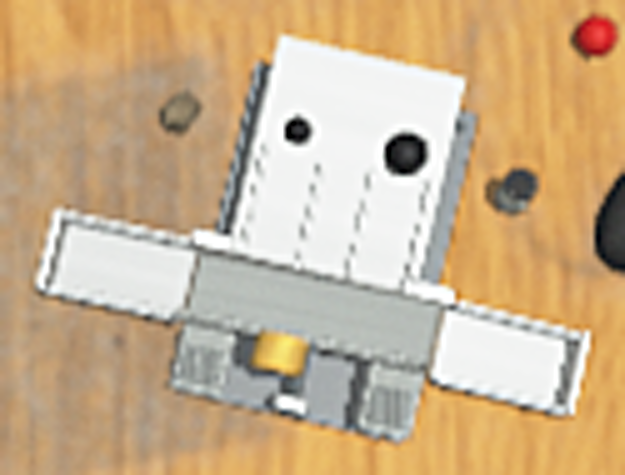

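View pics/sc.png

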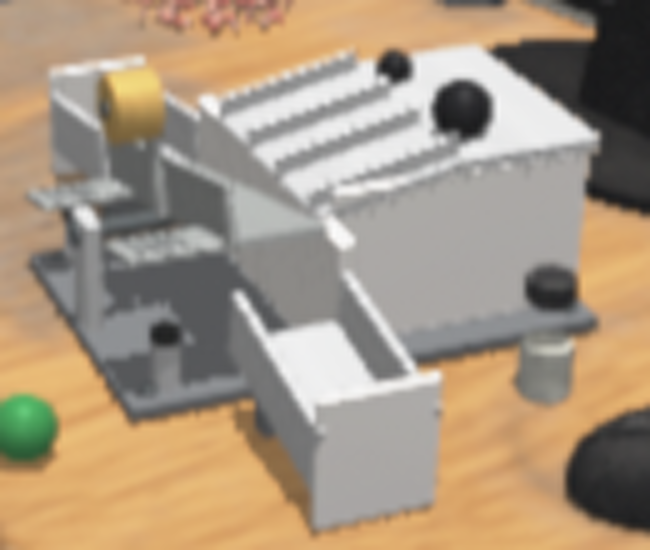

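The crops confirm it: the larger dark ball is in the right seat, at top (266,175.5). The smaller one is in the left seat at (244,171). The red and green balls are off the sorter. The left tab is low and the right tab is raised, at about (263,224) in the top view. Next I'll get the frame from the balls and check it against the tab and the monitor.

```bash
cat >> h.py <<'E'
R_=np.array([.640,-.141]);L_=np.array([.656,-.0745])
ey=(L_-R_)/np.linalg.norm(L_-R_);ex=np.array([ey[1],-ey[0]])
O=(R_+L_)/2-.102*ex
def S(x,y,z): return np.r_[O+x*ex+y*ey,z]
def tri(a,b):
    (c1,d1),(c2,d2)=ray('scene',*a),ray('top',*b)
    s=np.linalg.lstsq(np.c_[d1,-d2],c2-c1,rcond=None)[0]
    return (c1+d1*s[0]+c2+d2*s[1])/2,np.linalg.norm(c1+d1*s[0]-c2-d2*s[1])
def move(p):  # world delta in tool axes, mm
    from scipy.spatial.transform import Rotation as Q
    s=sensors.read_state();A=Q.from_rotvec(s['tcp_rot']).as_matrix()
    print('delta tool mm',np.round(A.T@(np.array(p)-s['tool_pos'])*1e3,1),'tool y vs sorter y deg',np.degrees(np.arctan2(A[0,1]*ey[1]-A[1,1]*ey[0],A[:2,1]@ey)).round(2))
E
python3 - <<'E'
from h import *
print('O',O,'yaw',np.degrees(np.arctan2(ex[1],ex[0])))
for p in [(-.046,-.062,.075),(-.046,.062,.045),(0,-.167,.065),(.158,-.058,.09),(.158,.058,.09)]:
    P=S(*p);print(p,P.round(4),proj('top',P).round(1),((proj('top',P)-[185,145])*5).round(),((proj('scene',P)-[210,160])*5).round())
print('monitor',tri((412,195),(334,118)),tri((275,130),(137,122)))
move(S(-.047,-.066,.13)); print(S(.15,-.034,.098)); move(S(.15,-.034,.098))
E
```

```text
O [ 0.54883005 -0.08388956] yaw -13.528315466372712
(-0.046, -0.062, 0.075) [ 0.4896 -0.1334  0.075 ] [264.7 225.3] [398. 402.] [165. 247.]
(-0.046, 0.062, 0.045) [ 0.5186 -0.0128  0.045 ] [225.6 217.7] [203. 364.] [ 69. 191.]
(0, -0.167, 0.065) [ 0.5098 -0.2463  0.065 ] [300.7 218. ] [578. 365.] [382. 370.]
(0.158, -0.058, 0.09) [ 0.6889 -0.1772  0.09  ] [276.9 160.2] [460.  76.] [595. 134.]
(0.158, 0.058, 0.09) [ 0.716  -0.0645  0.09  ] [240.2 152.5] [276.  38.] [467.  44.]
monitor (array([ 0.79626714, -0.33794533,  0.10808208]), np.float64(0.04720129907702307)) (array([0.84068639, 0.24047521, 0.09216436]), np.float64(0.047849600611794156))
delta tool mm [-503.  -613.5  101.3] tool y vs sorter y deg 9.04
[ 0.68671473 -0.15203509  0.098     ]
delta tool mm [-692.5 -550.9  133.1] tool y vs sorter y deg 9.04
```

```bash
python3 -m inch '[-28,-34,0,0,0,0,0,-28,-34,0,0,0,0,0,-28,-34,0,0,0,0,0,-28,-34,0,0,0,0,0,-28,-34,0,0,0,0,0,-28,-34,0,0,0,0,0,-28,-34,0,0,0,0,0,-28,-34,0,0,0,0,0]'
python3 -m inch '[-28,-34,0,0,0,0,0,-28,-34,0,0,0,0,0,-28,-34,0,0,0,0,0,-28,-34,0,0,0,0,0,-28,-34,0,0,0,0,0,-28,-34,0,0,0,0,0,-28,-34,0,0,0,0,0,-28,-34,0,0,0,0,0]'
python3 -m inch '[-28,-34,0,0,0,0,0,-28,-34,0,0,0,0,0,0,0,0,0,0,-4.5,0,0,0,0,0,0,-4.5,0,0,0,0,0,0,0,0,0,0,0,0,0,0,0,0,0,0,0,0,0,0,0,0,0,0,0,0,0]'
python3 -c "
from h import *
move(S(-.046,-.065,.09));snap('top','t1');s=sensors.read_state();print(s['time'],s['width'])"
```

```text
time: 0.9
tool_pos: [0.3614, 0.2843, 0.2309]
tcp_rot: [-0.614, -3.081, 0.001]
wrist_force: [-0.3, 0.6, -0.4]
width: -0.001
grip_force: 0.0
time: 1.7
tool_pos: [0.4638, -0.0527, 0.231]
tcp_rot: [-0.615, -3.081, -0.0]
wrist_force: [0.4, 1.3, 0.0]
width: -0.002
grip_force: 0.0
time: 2.5
tool_pos: [0.4895, -0.1348, 0.2313]
tcp_rot: [0.371, 3.12, -0.0]
wrist_force: [-1.0, 0.5, -0.1]
width: -0.001
grip_force: 0.0
delta tool mm [  0.3  -1.6 141.3] tool y vs sorter y deg 0.03
2.55 -0.0009569837700642568
```

```bash
python3 -m inch '[0,-2,40,0,0,0,0,0,0,40,0,0,0,0,0,0,40,0,0,0,0,0,0,20,0,0,0,0,0,0,8,0,0,0,0,0,0,8,0,0,0,0,0,0,8,0,0,0,0,0,0,6,0,0,0,0]'
python3 -m inch '[0,0,4,0,0,0,0,0,0,3,0,0,0,0,0,0,0,0,0,0,0,0,0,0,0,0,0,0,0,0,-20,0,0,0,0,0,0,-40,0,0,0,0,0,0,-40,0,0,0,0,0,0,-30,0,0,0,0]'
python3 -c "
from h import *
s=snap('scene','s1');cv2.imwrite('pics/s1c.png',cv2.resize(s[150:280,200:350,::-1],None,fx=4,fy=4,interpolation=cv2.INTER_CUBIC))
move(S(.15,-.034,.231))"
```

```text
time: 3.35
tool_pos: [0.4903, -0.1375, 0.062]
tcp_rot: [0.371, 3.117, -0.001]
wrist_force: [0.5, 0.8, 0.1]
width: 0.001
grip_force: 0.0
time: 4.15
tool_pos: [0.4901, -0.1375, 0.1873]
tcp_rot: [0.371, 3.116, -0.001]
wrist_force: [0.4, -0.2, 0.8]
width: -0.003
grip_force: 0.0
delta tool mm [-191.8   32.1  -36.1] tool y vs sorter y deg 0.03
```

View pics/s1c.png

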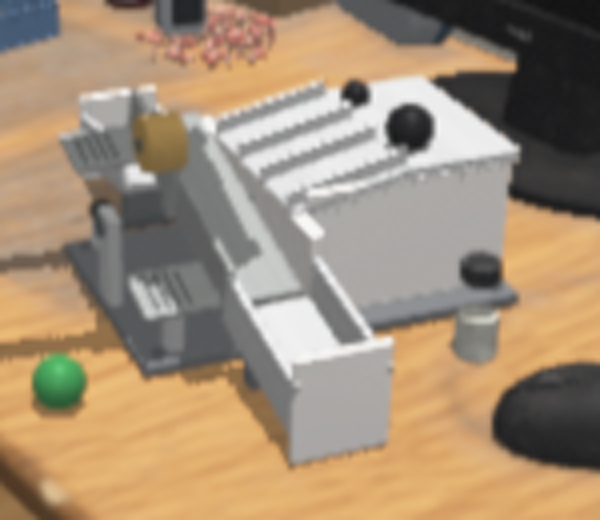

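The gate has tipped right: the right tab is low at crop (175,285) on its stop, and the left tab and weight have swung over. Both balls are still seated. Next I go behind the big ball.

```bash
python3 -m inch '[-32,5,0,0,0,0,0,-32,5,0,0,0,0,0,-32,5,0,0,0,0,0,-32,5,0,0,0,0,0,-32,6,0,0,0,0,0,-32,6,0,0,0,0,0,0,0,30,0,0,0,0,0,0,15,0,0,0,0]'
python3 -m inch '[0,0,15,0,0,0,0,0,0,15,0,0,0,0,0,0,5,0,0,0,0,0,0,0,0,0,0,0,0,0,0,0,0,0,0,0,0,0,0,0,0,0,0,0,0,0,0,0,0,0,0,0,0,0,0,0]'
python3 -c "
from h import *
s=snap('scene','s2');t=snap('top','t2');a=cv2.resize(s[150:230,270:350,::-1],(480,480),interpolation=cv2.INTER_CUBIC)
b=cv2.resize(t[140:190,225:285,::-1],(320,480)[:1]+(267,),interpolation=cv2.INTER_CUBIC)
c=np.zeros((480,800,3),np.uint8);c[:,:480]=a;c[:267,480:]=b;cv2.imwrite('pics/c2.png',c)
move(S(.15,-.034,.098));move(S(.127,-.034,.098))"
```

```text
time: 5.0
tool_pos: [0.6831, -0.1508, 0.1369]
tcp_rot: [-0.37, -3.117, -0.0]
wrist_force: [-0.3, 0.1, -0.9]
width: -0.001
grip_force: 0.0
time: 5.8
tool_pos: [0.6837, -0.1512, 0.1052]
tcp_rot: [0.371, 3.118, -0.0]
wrist_force: [0.4, 1.0, -0.1]
width: -0.0
grip_force: 0.0
delta tool mm [-3.3 -0.2  6.7] tool y vs sorter y deg 0.03
delta tool mm [19.7 -0.2  6.7] tool y vs sorter y deg 0.03
```

View pics/c2.png

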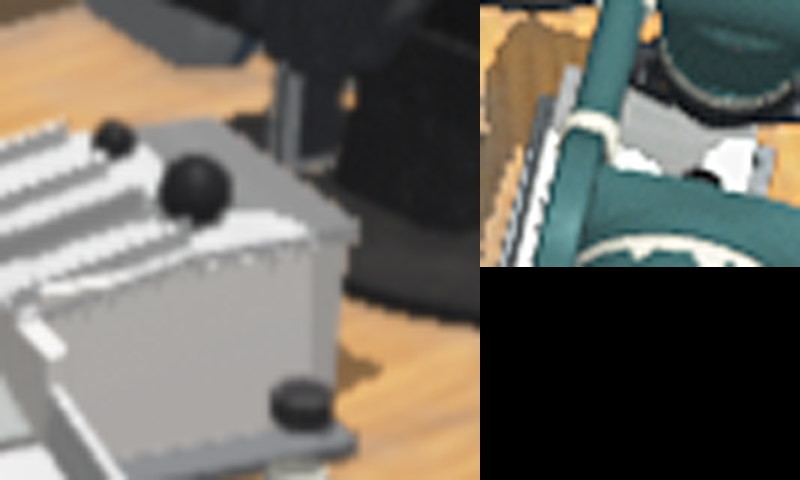

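```bash
python3 -c "
from h import *
for P in ([.6837,-.1512,.105],S(.102,-.034,.102),S(.158,-.058,.09),S(.158,.058,.09)): print(((proj('scene',P)-[270,150])*6).round())"
```

```text
[297. 163.]
[190. 189.]
[354. 221.]
[201. 112.]
```

```bash
python3 -m inch '[0,0,6,0,0,0,0,8,0,0,0,0,0,0,7,0,0,0,0,0,0,4,0,0,0,0,0,0,4,0,0,0,0,0,0,4,0,0,0,0,0,0,4,0,0,0,0,0,-15,0,0,0,0,0,0]'
python3 -c "
from h import *
s=snap('scene','s3');t=snap('top','t3')
cv2.imwrite('pics/s3c.png',cv2.resize(s[150:280,200:350,::-1],None,fx=4,fy=4,interpolation=cv2.INTER_CUBIC))"
```

```text
schema error: expected a multiple of 7 numbers
```

View pics/s3c.png

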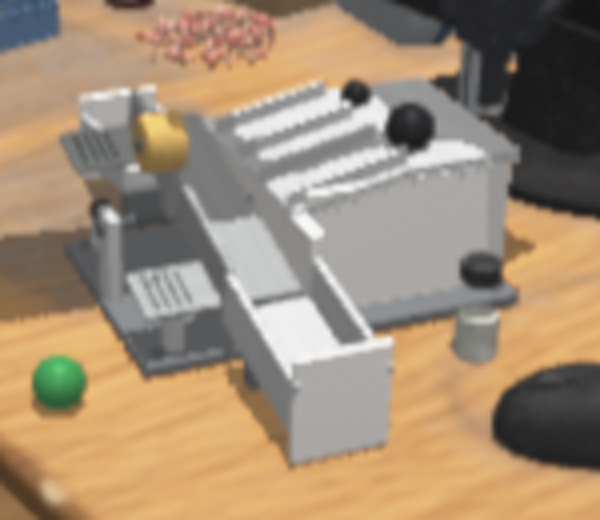

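The call was refused because one row had a number missing, so nothing moved. The picture shows the gate still tipped right and both balls seated. I'll resend it.

```bash
python3 -m inch '[0,0,6,0,0,0,0, 8,0,0,0,0,0,0, 7,0,0,0,0,0,0, 4,0,0,0,0,0,0, 4,0,0,0,0,0,0, 4,0,0,0,0,0,0, 4,0,0,0,0,0,0, -15,0,0,0,0,0,0]'
python3 -c "
from h import *
s=snap('scene','s4');t=snap('top','t4')
cv2.imwrite('pics/s4c.png',cv2.resize(s[150:280,200:350,::-1],None,fx=4,fy=4,interpolation=cv2.INTER_CUBIC))"
```

```text
time: 6.8
tool_pos: [0.6683, -0.1474, 0.1007]
tcp_rot: [0.371, 3.116, -0.001]
wrist_force: [-0.3, 1.5, -0.8]
width: 0.003
grip_force: 0.0
```

View pics/s4c.png

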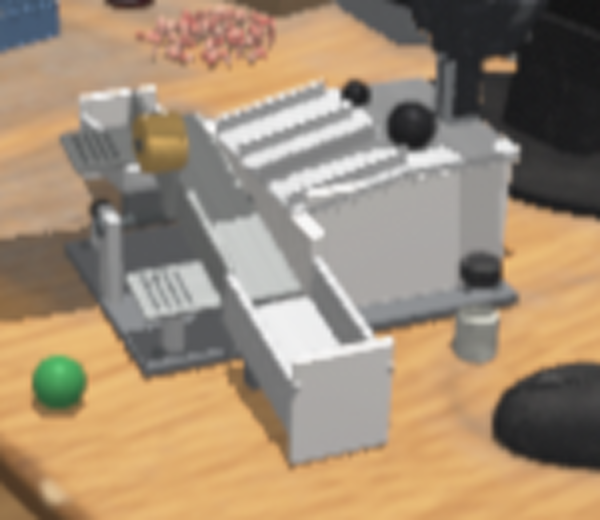

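The ball rolled back into its seat, so I'll push a little further.

```bash
python3 -m inch '[4,0,0,0,0,0,0, 4,0,0,0,0,0,0, 4,0,0,0,0,0,0, 4,0,0,0,0,0,0, 3,0,0,0,0,0,0, -2,0,0,0,0,0,0, -10,0,0,0,0,0,0, -10,0,0,0,0,0,0]'
python3 -c "
from h import *
s=snap('scene','s5')
cv2.imwrite('pics/s5c.png',cv2.resize(s[150:280,200:350,::-1],None,fx=4,fy=4,interpolation=cv2.INTER_CUBIC))"
```

```text
time: 7.7
tool_pos: [0.6697, -0.1478, 0.0982]
tcp_rot: [-0.371, -3.118, -0.0]
wrist_force: [-0.9, 0.7, -0.5]
width: -0.001
grip_force: 0.0
```

View pics/s5c.png

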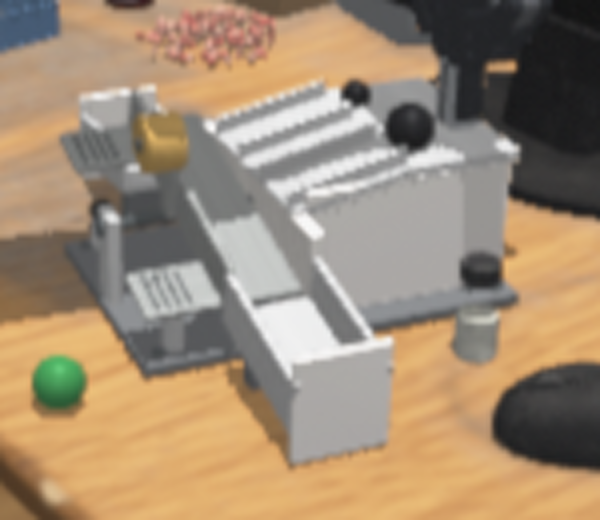

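```bash
cat >> h.py <<'E'
def ball():
    im=viewer.read_camera('scene')[...,::-1]; m=(im.max(2)<85).astype(np.uint8)
    x0,y0,x1,y1=255,165,315,250
    k,l,st,c=cv2.connectedComponentsWithStats(m[y0:y1,x0:x1])
    print([( (c[i]+[x0,y0]).round(1).tolist(),int(st[i,4])) for i in range(1,k) if st[i,4]>12])
    return im
E
python3 -m inch '[5,0,0,0,0,0,0, 5,0,0,0,0,0,0, 5,0,0,0,0,0,0, 4,0,0,0,0,0,0, 3,0,0,0,0,0,0, 0,0,0,0,0,0,0, 0,0,0,0,0,0,0, 0,0,0,0,0,0,0]'
python3 -c "
from h import *
ball();move(S(.127,-.034,.098))
for x in(.102,.097,.092,.087): print(proj('scene',S(x,-.034,.103)))"
```

```text
time: 8.55
tool_pos: [0.649, -0.1428, 0.098]
tcp_rot: [-0.371, -3.119, -0.0]
wrist_force: [0.6, -0.3, -0.2]
width: 0.002
grip_force: 0.0
[([308.2, 171.9], 163), ([288.5, 173.1], 28), ([258.3, 205.4], 86)]
delta tool mm [-15.7  -0.2   0. ] tool y vs sorter y deg 0.03
[301.61682979 181.02703394]
[299.59466126 181.36106304]
[297.56436282 181.69643508]
[295.52588534 182.03315815]
```

The ball has left its seat and is in the trough at about (258,205). I'll back off, rise and check.

```bash
python3 -m inch '[-5,0,0,0,0,0,0, -10,0,-5,0,0,0,0, 0,0,-20,0,0,0,0, 0,0,-30,0,0,0,0, 0,0,-30,0,0,0,0, 0,0,-30,0,0,0,0, 0,0,0,0,0,0,0, 0,0,0,0,0,0,0]'
python3 -m inch '[0,0,0,0,0,0,0, 0,0,0,0,0,0,0, 0,0,0,0,0,0,0, 0,0,0,0,0,0,0, 0,0,0,0,0,0,0, 0,0,0,0,0,0,0, 0,0,0,0,0,0,0, 0,0,0,0,0,0,0]'
python3 -c "
from h import *
s=ball();print('chute expect',proj('scene',S(0,-.15,.035)))
cv2.imwrite('pics/s6c.png',cv2.resize(s[150:280,200:350],None,fx=4,fy=4,interpolation=cv2.INTER_CUBIC))"
```

```text
time: 9.4
tool_pos: [0.6653, -0.1468, 0.2149]
tcp_rot: [0.371, 3.116, -0.001]
wrist_force: [-0.2, -0.6, -0.1]
width: -0.001
grip_force: 0.0
time: 10.2
tool_pos: [0.6638, -0.1464, 0.2134]
tcp_rot: [0.371, 3.119, -0.0]
wrist_force: [0.1, 1.3, 0.1]
width: 0.001
grip_force: 0.0
[([312.1, 171.0], 26), ([288.7, 173.0], 26)]
chute expect [281.8827658  243.15620391]
```

View pics/s6c.png

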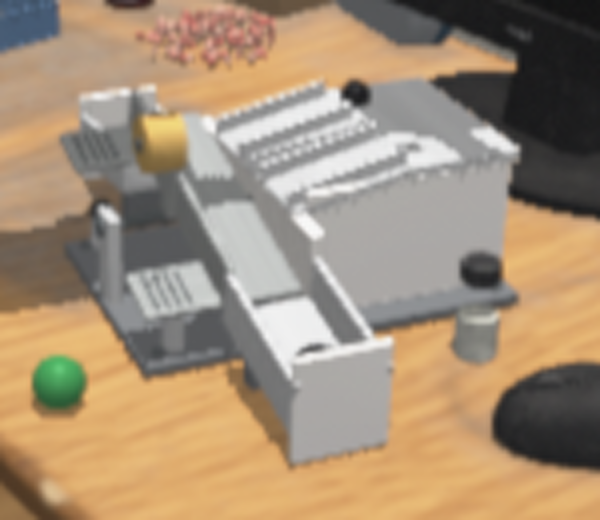

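The top of the ball shows at the end stop of the right chute, crop (315,350). The gate is tipped right, the small ball is seated at (355,93), and the gripper is clear.

```bash
python3 -c "
from h import *
print(job.finish_job())"
```

```text
the job is handed in; nothing more can be done
None
```

I tipped the gate to the right and pushed the larger ball out of the right seat, on the third push; it rolled down to the bottom of the right-hand chute. The smaller ball stayed in its seat, nothing was picked up, and I handed the job in at about 10 s.

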